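# Knock a setting ring out of its bench nest

## Robot

A 6-joint arm with a two-finger parallel gripper is mounted at the origin on a cart in front of the work surface, level with it; the furniture and walls round the work are solid. World frame = base frame: x ahead of the robot, y to its left, z up, the work surface at z = 0. Lengths are in m, angles in rad, forces in N, time in s.
With the tool pointing down it reaches from about 0.2 to 0.875 m from the base axis. Payload 3.4 kg.
Tool frame: the origin (TCP) lies midway between the tips of the shut fingers; the grasp point (between the pads) lies manip.hold_point_z behind it (manip.hold_point_z is the distance from the TCP to the grasp point, in m); z points along the fingers, y is the direction in which the jaws open and shut (so a half turn about z gives the same grasp; the last joint's range is limited). The gripper opens to 94 mm and grips with 3 to 60 N. Pads are 16 mm wide; open, the fingers measure 119 mm over their backs; the gripper's body (75 mm by 177 mm) begins 78 mm behind the grasp point.
Start: joints at [-1.29, 0.276, 1.505, -0, 1.361, -0.121], TCP at [0.225, -0.529, 0.205] pointing down, gripper open.
Joint ranges: [-2.89, 2.89], [-0.75, 2.08], [0.22, 2.7], [-1.18, 4.32], [0.11, 2.71], [-2.7, 2.7]. Speed limits (rad/s): [2.57, 2.57, 3.14, 3.14, 3.14, 3.14].

## Interface

Orientations are given as a unit quaternion [w, x, y, z].
In Python, from station import manip, eyes, close_job gives the robot as it stands.
- The arm moves only by the tool move_arm, never from a script. Its argument "deltas" is one flat list of numbers, 7 for each row, row after row: the shift along the tool's x, y, z in units of 40 mm (1.0 is 40 mm), then the turn, a rotation vector about the tool's x, y, z in units of 5 degrees (1.0 is 5 degrees), then the finger opening in mm, from 0 to 94. A call has 1 to 12 rows; each row shifts and turns the commanded pose from where the row before left it, along the tool's axes as they then stand; what a row does not reach is not made up. A row lasts 1/12 s, in which the tool goes at most 41.7 mm and 7.16 degrees, less where a joint would pass 70% of its speed; a pose out of reach is approached as far as the arm can. A call is refused whole if a number of a shift passes 1 or a number of a turn 1, either way. A call with a gripper value outside its range is refused whole. The fingers move at their own pace and stop on an object; "newtons" is the grip in N (left out, the last holds). Time passes only in rows, so rows that do not move let the fingers close. It gives the time, the measured TCP pose, the force and the opening at its end, in the units of the state.
- manip.get_obs(): the state, without advancing time (a new reading comes with each control period).
- eyes.get_image(name): name is "side" or "top"; returns (picture, depth): 420x560x3 uint8, blue, green, red; 420x560 float32, m along the optical axis (not along the pixel's ray), 0 where there is no reading.
- eyes.calibration(name): a dict with "mtx" (3x3 intrinsics, pixels), "k1" (the pictures are not rectified: a ray, as slopes to the right and down, at radius r is drawn at 1 + k1 r^2 times it, then the intrinsics apply), "eye" and "orientation" of the camera in the world. Camera axes: x right, y up, looking along -z (the intrinsics and any distortion apply to the point x, -y, -z); pixel columns grow to the right and rows downward; lengths in m; the calibration is good to about 2 mm. A picture is of the moment at which its call begins. calibration takes no time and is no camera call.
- close_job(): hands the job in, once; it reports no verdict.
The state is a dict: "time_s": time; "joint_positions": joint angles; "joint_velocities": joint speeds; "tau": joint torques, N m; "tcp_pos": TCP position; "tool_rot": TCP orientation; "ft_force": force on the tool from outside, world axes, zero at the start; "moment": the same for the moment, N m; "grip_width": finger opening in m.
Only numpy, scipy, OpenCV 4.12 (cv2) and the standard library are available. Lean on these libraries where they do the work, as an engineer would, in place of code of your own. Each camera call takes 0.05 s, during which the arm holds its last target.

## Task

The small setting ring is held fast in the pocket of the bench nest, level with the top where no finger can grip it. Push the sliding hold-down all the way back off the ring, press the black-knobbed lever fully down so that the knockout rod lifts the ring out of the pocket, then take the ring off the rod and lay it down gently, flat in the low tray beside the larger ring, leaving the larger ring where it lies.

Things in the scene. Friction and masses are not known exactly. Their poses are not given: they have to be found in the camera images.
- nest: fixed dark-steel block on a bright base plate 205 x 104 mm. Origin on the bench under the pocket's axis; x points away from the lever, towards the hold-down (roughly away from the robot), z up. Block x -36..+90, y -42..+42, top at z = 63 mm. Round pocket 44 mm across, floor at z = 48 mm, with a hole for the rod's 28 mm head. Spring plungers in its walls grip the ring with some 8 N of drag.
- setting_ring: small bright steel ring, 42 mm across, 14 mm high, 0.12 kg; nothing enters its bore. Origin: centre of its underside, z up. It starts in the nest's pocket, its top 1 mm below the nest's top. With the lever fully down its underside is at z = 68 mm in the nest's frame, 5 mm above the block, loose on the rod's head: grip it across its outside, best along the nest's y.
- keeper (a joint): sliding hold-down on the nest's top: a steel fork 38 mm wide, top 69.5 mm above the bench, whose two tines lie over the ring on both sides of its bore; it slides along the nest's +x between rails (tops 73.5 mm). 0 = over the ring, 0.036 m = fully back, clear of the ring; starts 0 to 0.003. Friction 2 N, stays where left. While it laps the ring, the ring cannot rise.
- keeper_knob (a point): centre of the hold-down's upright black knob, 18 mm across, reaching 9 mm above and below this point. Push it towards the nest's +x with closed fingers from the ring's side.
- lever (a joint): knockout lever, a see-saw on a pin along the nest's y at x = -45, z = 28 mm in the nest's frame. 0 = knob up, rod down; 0.494 rad = knob fully down against the stop, rod fully up. Starts 0 to 0.035. 8 to 11 N down on the knob moves it with the ring in the plungers, 4 to 5 N without; it stays where it is left.
- lever_pad (a point): top centre of the lever's black mushroom knob (33 mm across), near x = -111, z = 78 mm in the nest's frame with the lever up. Pressed, it moves on an arc about the lever's pin, down to about x = -127, z = 41 mm.
- ejector (a joint): rise of the knockout rod, 0 to 0.022 m, geared to the lever (0.0445 m per rad).
- tray: fixed low aluminium tray with a grey felt liner, outside 140 (x) x 200 (y) x 12 mm high, walls 3 mm. Origin on the bench under its centre, z up; liner top at z = 5 mm. Its -y half is free.
- large_ring: larger black setting ring lying in the tray's +y half, 53 mm across, 16 mm high. Origin: centre of its underside. It stays where it is.
There are look-alikes about, which are no part of the job. Leave any blue or purple look-alike of the setting_ring alone.

How it is judged:
By the outcome, as a careful person would: the job done as asked, in the order asked, and still so for the second after the job is handed in, with the robot touching nothing.
It also fails if it takes over 58 s, if anything falls off the work surface, if the arm or the gripper's body presses on something with over 40 N, if the wrist force passes 120 N, or if a joint passes its speed limit or range.

## Working session

There is one attempt and no reset: what is moved stays moved. The work goes in short steps, Python scripts to look and compute and a tool call to move; the robot and the scene stay as the last step left them, time stands still between calls to the robot, and variables do not carry over. Pictures are saved under pics/ and viewed, and the job is handed in when it is done.

Besides the shell and the picture viewer there is one more tool, called as name(argument=value, ...) on one line, values as JSON. move_arm: Moves the arm, as the interface text tells. Its arguments: {"type":"object","properties":{"deltas":{"type":"array"},"newtons":{"type":"number"}},"required":["deltas"]}

```bash
ls; mkdir -p pics
python3 - <<'E'
from station import manip, eyes
import cv2,json
o=manip.get_obs(); print(o); print(manip.hold_point_z)
import numpy as np
for n in ("side","top"):
    c=eyes.calibration(n); print(n,c)
    p,d=eyes.get_image(n); cv2.imwrite(f"pics/{n}0.png",p); np.save(f"pics/{n}0.npy",d)
E
```

```text
pics
{'time_s': 0.0, 'joint_positions': array([-1.28997246e+00,  2.76601580e-01,  1.50606268e+00, -4.71180844e-05,
        1.36071874e+00, -1.20974618e-01]), 'joint_velocities': array([-0.00104122, -0.0003444 ,  0.00098709,  0.0018962 , -0.00027684,
        0.00128681]), 'tau': array([-9.39551319e-04, -4.04592097e+01, -2.37231159e+01,  6.99412194e-02,
        3.45908641e-02, -1.27282815e-04]), 'tcp_pos': array([ 0.22470671, -0.5286804 ,  0.20462908]), 'tool_rot': array([-8.90478310e-04,  9.79886153e-01,  1.99555320e-01, -9.44335351e-05]), 'ft_force': array([-0.7063407 , -0.19374908, -1.1761479 ]), 'moment': array([ 0.03006253, -0.03900795,  0.02659974]), 'grip_width': 0.09390616403257421}
0.0188
side {'mtx': array([[483.25731289,   0.        , 271.89340158],
       [  0.        , 483.25731289, 206.6004489 ],
       [  0.        ,   0.        ,   1.        ]]), 'k1': -0.01670470831160274, 'eye': array([0.50893444, 0.84250917, 0.60880735]), 'orientation': array([-0.00827803, -0.0170809 ,  0.43394926,  0.90073734])}
top {'mtx': array([[520.52472575,   0.        , 279.675537  ],
       [  0.        , 520.52472575, 214.00557803],
       [  0.        ,   0.        ,   1.        ]]), 'k1': -0.13817268952356196, 'eye': array([0.39115428, 0.18586457, 1.11833414]), 'orientation': array([ 0.71434728,  0.04232188, -0.04718393, -0.69691499])}
```

View pics/top0.png

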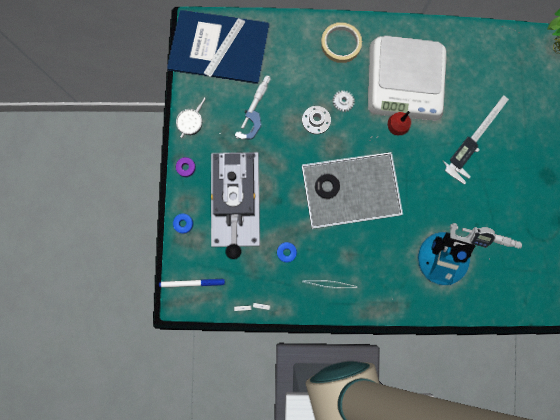

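View pics/side0.png

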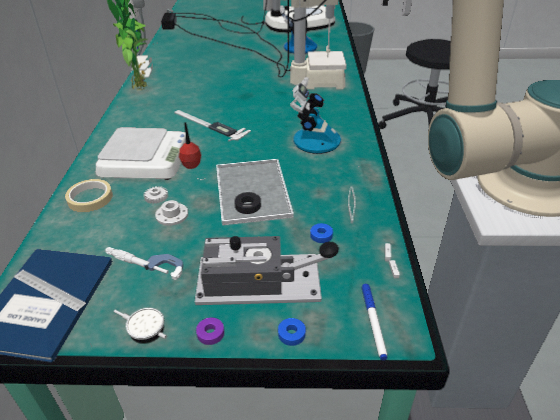

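The top view shows the nest at about (235,198), lever knob (233,252), keeper knob (232,176), ring (233,196). The tray is at about (352,190) with the large ring at (327,186); blue and purple look-alikes lie at (183,223), (286,252) and (185,167). I'll zoom in and measure.

```bash
cat > h.py <<'E'
import numpy as np, cv2
from scipy.spatial.transform import Rotation as R
from station import manip, eyes
def cam(n):
    c=eyes.calibration(n); q=c['orientation']
    return c['mtx'],c['k1'],np.array(c['eye']),R.from_quat([q[1],q[2],q[3],q[0]]).as_matrix()
def ray(n,u,v):
    K,k,e,M=cam(n)
    s=cv2.undistortPoints(np.array([[[u,v]]],float),K,np.array([k,0,0,0,0.]))[0,0]
    return e, M@np.array([s[0],-s[1],-1.])   # unit depth
def onz(n,u,v,z):
    e,d=ray(n,u,v); return e+d*(z-e[2])/d[2]
def dep(n,u,v,D):
    e,d=ray(n,u,v); return e+d*D[int(round(v)),int(round(u))]
def proj(n,P):
    K,k,e,M=cam(n); p=M.T@(np.array(P,float)-e); s=np.array([p[0],-p[1]])/-p[2]
    s=s*(1+k*(s@s)); return K[:2,:2]@s+K[:2,2]
def tri(u1,u2):
    e1,d1=ray("top",*u1); e2,d2=ray("side",*u2)
    A=np.stack([d1,-d2],1); t=np.linalg.lstsq(A,e2-e1,rcond=None)[0]
    a,b=e1+d1*t[0],e2+d2*t[1]; return (a+b)/2,np.linalg.norm(a-b)
E
python3 - <<'E'
from h import *
t=cv2.imread("pics/top0.png"); s=cv2.imread("pics/side0.png")
cv2.imwrite("pics/t1.png",cv2.resize(t[140:270,160:420],None,fx=3,fy=3,interpolation=cv2.INTER_CUBIC))
cv2.imwrite("pics/s1.png",cv2.resize(s[220:310,185:355],None,fx=4.5,fy=4.5,interpolation=cv2.INTER_CUBIC))
D=np.load("pics/top0.npy"); Ds=np.load("pics/side0.npy")
for p in [(235,198),(233,252),(232,176),(380,185),(327,176),(280,230)]: print(p,dep("top",*p,D).round(4))
for p in [(330,249),(235,242)]: print(p,dep("side",*p,Ds).round(4))
E
```

```text
(235, 198) [0.5585 0.2738 0.0497]
(233, 252) [0.4449 0.2718 0.0767]
(232, 176) [0.5951 0.2774 0.0985]
(380, 185) [ 0.6019 -0.0373  0.0084]
(327, 176) [0.6153 0.0805 0.0243]
(280, 230) [4.989e-01 1.783e-01 4.000e-04]
(330, 249) [0.4456 0.2797 0.0738]
(235, 242) [0.5954 0.2874 0.0955]
```

View pics/t1.png

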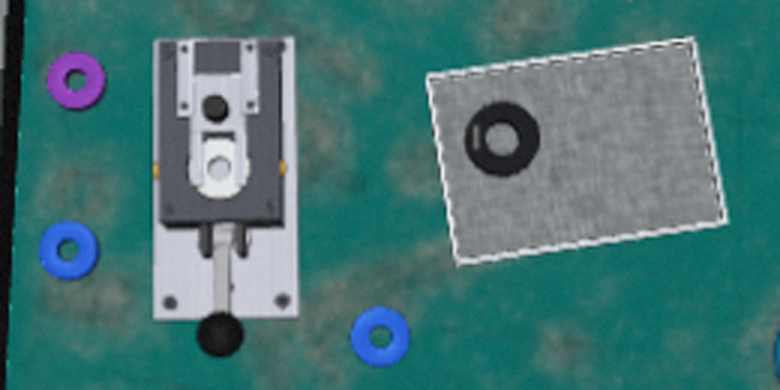

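View pics/s1.png

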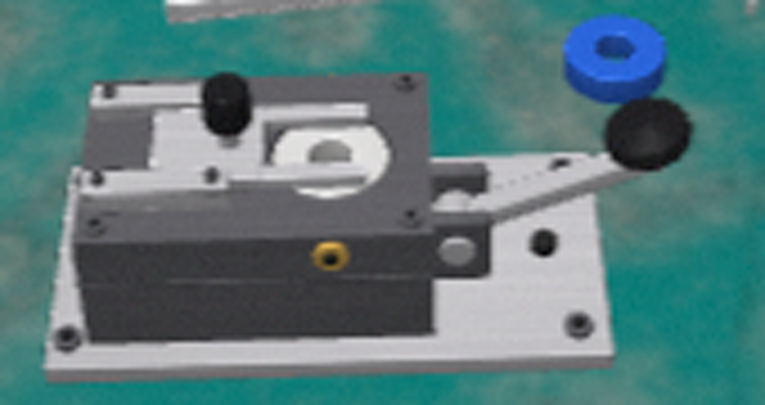

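Run:
```python
from h import *
t=cv2.imread("pics/top0.png"); s=cv2.imread("pics/side0.png")
def T(u,v): return (160+(u+.5)/3-.5, 140+(v+.5)/3-.5)
def S(u,v): return (185+(u+.5)/4.5-.5, 220+(v+.5)/4.5-.5)
c=[onz("top",*T(*p),z) for p,z in [((160,222),.063),((283,226),.063),((281,41),.063),((160,41),.063)]]
for a in c: print('block',a.round(4))
print([np.linalg.norm(c[i]-c[i-1]).round(4) for i in range(4)])
cs=[onz("side",*S(*p),.063) for p in [(433,231),(427,76),(78,233),(92,74)]]
for a in cs: print('block side',a.round(4))
print('plungers yaw', onz("top",*T(155,170),.03),onz("top",*T(283,168),.03))
# masks
def blob(n,img,roi,f,lab):
    x0,y0,x1,y1=roi; m=f(img[y0:y1,x0:x1].astype(int)).astype(np.uint8)
    k,l,st,ce=cv2.connectedComponentsWithStats(m); i=1+np.argmax(st[1:,4]); r=(ce[i][0]+x0,ce[i][1]+y0)
    print(lab,n,np.round(r,2),st[i]+[x0,y0,0,0,0]); return r
dk=lambda a:a.max(2)<45
kt=blob("top",t,(225,168,240,184),dk,'kk'); ks=blob("side",s,(228,234,243,252),dk,'kk')
lt=blob("top",t,(222,240,246,264),dk,'lp'); ls=blob("side",s,(315,236,345,262),dk,'lp')
print('keeper knob',tri(kt,ks)); print('lever knob',tri(lt,ls))
br=lambda a:a.min(2)>205
rt=blob("top",t,(220,180,246,210),br,'ring'); print(onz("top",*rt,.062))
bt=blob("top",t,(310,170,345,202),lambda a:a.max(2)<60,'large'); print(onz("top",*bt,.013))
for p in [(427,74),(693,38),(727,223),(458,265)]: print('tray',onz("top",*T(*p),.012).round(4))
# bore of ring
print('bore/rod',onz("top",*T(219,168),.048),onz("side",*S(330,153),.062))
```

```text
block [0.5229 0.3167 0.063 ]
block [0.5223 0.2326 0.063 ]
block [0.6513 0.238  0.063 ]
block [0.6494 0.322  0.063 ]
[np.float64(0.1266), np.float64(0.084), np.float64(0.1292), np.float64(0.084)]
block side [0.5235 0.318  0.063 ]
block side [0.527  0.2383 0.063 ]
block side [0.6466 0.3199 0.063 ]
block side [0.6531 0.2377 0.063 ]
plungers yaw [0.56393421 0.32580459 0.03      ] [0.56759642 0.23534577 0.03      ]
kk top [233.08 177.85] [229 175   7   5  13]
kk side [234.81 242.92] [230 237  10  13 108]
lp top [233.02 251.27] [226 244  15  15 172]
lp side [328.47 249.18] [320 242  18  16 193]
keeper knob (array([0.59605271, 0.27644078, 0.08305155]), np.float64(0.0030775313174974126))
lever knob (array([0.44704723, 0.27262513, 0.06664286]), np.float64(0.00029656469980581874))
ring top [233.04 195.75] [227 187  12  18 134]
[0.56117136 0.27698203 0.062     ]
large top [327.4  186.06] [315 174  25  25 353]
[0.59545698 0.07835505 0.013     ]
tray [0.6421 0.1341 0.012 ]
tray [ 0.6749 -0.0607  0.012 ]
tray [ 0.5388 -0.0846  0.012 ]
tray [0.5037 0.1094 0.012 ]
bore/rod [0.56357309 0.27898445 0.048     ] [0.56124638 0.27865288 0.062     ]
```

Run:
```python
from h import *
t=cv2.imread("pics/top0.png")
a=t.astype(int)
# plate = bright, grey (low saturation); edges left/right per row below block (v 216..245) and full height
L=[];Rr=[]
g=cv2.cvtColor(t,cv2.COLOR_BGR2LAB).astype(float)
ch=g[:,:,1]  # green -> low a
for v in list(range(156,244,2)):
    row=ch[v]; d=np.diff(row)
    l=205+np.argmax(d[205:220]); r=250+np.argmin(d[250:266])
    def sub(i): 
        w=np.abs(d[i-1:i+2]); return i-1+.5+(w@np.arange(3))/w.sum()
    L.append(onz("top",sub(l),v,.008)); Rr.append(onz("top",sub(r),v,.008))
for P in (L,Rr):
    P=np.array(P)[:,:2].astype(np.float32)
    vx,vy,x,y=cv2.fitLine(P,cv2.DIST_HUBER,0,.001,.001).ravel(); s=np.sign(vx); print('yaw',np.arctan2(vy*s,vx*s), 'y at x=.56',y+(0.56-x)*vy/vx)
D=np.load("pics/top0.npy")
for (x0,x1,y0,y1) in [(226,240,170,184),(224,242,243,261)]:
    pts=np.array([dep("top",u,v,D) for u in range(x0,x1) for v in range(y0,y1)])
    m=pts[:,2]>(.085 if y0<200 else .06); print(m.sum(),pts[m].mean(0),pts[m].min(0),pts[m].max(0))
pts=np.array([dep("top",u,v,D) for u in range(150,420) for v in range(130,275)]); print('max z',pts[:,2].max())
print(proj("top",[.56,.277,.0]))
```

```text
yaw 0.04349778 y at x=.56 0.3300571
yaw 0.046399307 y at x=.56 0.22538358
69 [0.58673263 0.27534414 0.14109861] [0.39115428 0.18586457 0.08856691] [0.60376842 0.28788054 1.11833414]
197 [0.44764486 0.27263919 0.07509031] [0.43292141 0.25791207 0.06562321] [0.46350932 0.28887445 0.08225592]Traceback (most recent call last):
  File "<stdin>", line 21, in <module>
  File "h.py", line 14, in dep
    e,d=ray(n,u,v); return e+d*D[int(round(v)),int(round(u))]
        ~~~^^^^^^^
  File "h.py", line 8, in ray
    K,k,e,M=cam(n)
            ~~~^^^
  File "h.py", line 5, in cam
    c=eyes.calibration(n); q=c['orientation']
ValueError: time passes only in moves, steps and waits
```

```bash
python3 - <<'E'
import pickle
from station import eyes
pickle.dump({n:dict(eyes.calibration(n)) for n in("side","top")},open("cal.pkl","wb"))
E
sed -i 's/c=eyes.calibration(n); q/c=CAL[n]; q/; s/^def cam/import pickle; CAL=pickle.load(open("\.\/cal.pkl","rb"))\ndef cam/' h.py
python3 - <<'E'
from h import *
for n in("top","side"):
    D=np.load(f"pics/{n}0.npy")
    r=(410,500,210,295) if n=="top" else (285,345,75,155)
    P=np.array([dep(n,u,v,D) for u in range(r[0],r[1],2) for v in range(r[2],r[3],2) if D[v,u]>0]); P=P[P[:,2]>.05]
    i=P[:,2].argmax(); print(n,'max',P[i],'ext',P.min(0),P.max(0))
D=np.load("pics/top0.npy")
P=np.array([dep("top",u,v,D) for u in range(165,545,3) for v in range(10,320,3) if D[v,u]>0]);P=P[P[:,2]>.06]
print(P.shape,[ (p.round(2)).tolist() for p in P[P[:,2]>.1][::3]])
E
```

```text
top max [ 0.49205991 -0.22877371  0.12825379] ext [ 0.42712227 -0.25718101  0.05023198] [ 0.50839183 -0.13149749  0.12825379]
side max [ 0.48818563 -0.23593601  0.12391211] ext [ 0.43359987 -0.30732265  0.05005248] [ 0.50721739 -0.13218392  0.12391211]
(473, 3) [[0.59, 0.28, 0.1], [0.51, -0.16, 0.1], [0.51, -0.16, 0.11], [0.49, -0.17, 0.1], [0.44, -0.16, 0.11], [0.46, -0.16, 0.12], [0.44, -0.17, 0.12], [0.47, -0.17, 0.12], [0.45, -0.17, 0.12], [0.43, -0.18, 0.11], [0.46, -0.18, 0.12], [0.44, -0.18, 0.11], [0.46, -0.18, 0.13], [0.44, -0.18, 0.12], [0.5, -0.19, 0.11], [0.45, -0.19, 0.12], [0.49, -0.2, 0.11], [0.5, -0.21, 0.11], [0.48, -0.21, 0.11], [0.5, -0.21, 0.11], [0.48, -0.21, 0.12], [0.5, -0.22, 0.11], [0.48, -0.22, 0.12], [0.5, -0.22, 0.12], [0.48, -0.22, 0.12], [0.46, -0.23, 0.11], [0.49, -0.23, 0.12], [0.47, -0.23, 0.11], [0.49, -0.23, 0.12], [0.48, -0.23, 0.12], [0.49, -0.24, 0.12], [0.48, -0.24, 0.11], [0.48, -0.25, 0.11], [0.48, -0.26, 0.11], [0.47, -0.26, 0.11], [0.47, -0.27, 0.11], [0.47, -0.28, 0.11], [0.47, -0.28, 0.12], [0.48, -0.3, 0.11]]
```

move_arm(deltas=[0,0,-0.2,0,0,0.82,0,0,0,-0.2,0,0,0.82,0,0,0,-0.2,0,0,0.82,0,0,0,-0.2,0,0,0.82,0,0,0,-0.2,0,0,0.82,0,0.42,-0.9,0,0,0,0,0,0.42,-0.9,0,0,0,0,0,0.42,-0.9,0,0,0,0,0,0.42,-0.9,0,0,0,0,0,0.42,-0.9,0,0,0,0,0,0.42,-0.9,0,0,0,0,0,0.42,-0.9,0,0,0,0,0], newtons=25)

```text
time_s: 1.1
tcp_pos: [0.3313, -0.2703, 0.2452]
tool_rot: [-0.0, 1.0, 0.022, -0.0]
ft_force: [1.0, -0.4, 1.0]
grip_width: 0.0173
```

move_arm(deltas=[0.42,-0.9,0,0,0,0,0,0.42,-0.9,0,0,0,0,0,0.42,-0.9,0,0,0,0,0,0.42,-0.9,0,0,0,0,0,0.42,-0.9,0,0,0,0,0,0.42,-0.9,0,0,0,0,0,0.42,-0.9,0,0,0,0,0,0.42,-0.9,0,0,0,0,0,0.42,-0.9,0,0,0,0,0,0.42,-0.9,0,0,0,0,0,0,0,0,0,0,0,0])

```text
time_s: 2.02
tcp_pos: [0.4852, 0.101, 0.2448]
tool_rot: [-0.002, 1.0, 0.025, 0.001]
ft_force: [0.7, -0.5, -0.8]
grip_width: 0.0002
```

```bash
cat >> h.py <<'E'
def togo(X,yaw=None):
    """tool-axis shift (units of 40 mm) to world point X, and turn units about tool z to yaw (deg)"""
    o=manip.get_obs(); q=o['tool_rot']; M=R.from_quat([q[1],q[2],q[3],q[0]]).as_matrix()
    print('t',round(o['time_s'],2),'tcp',o['tcp_pos'].round(4),'yaw',np.degrees(np.arctan2(M[1,0],M[0,0])).round(2),'tilt z',M[:,2].round(4),'F',o['ft_force'].round(1),'w',round(o['grip_width'],4))
    print('shift units',(M.T@(np.array(X)-o['tcp_pos'])/.04).round(2))
E
python3 -c "
from h import *
togo([.5605,.2775,.12])"
```

```text
t 2.02 tcp [0.4852 0.101  0.2448] yaw 2.89 tilt z [ 9.0e-04  4.2e-03 -1.0e+00] F [ 0.7 -0.5 -0.8] w 0.0002
shift units [ 2.1  -4.3   3.14]
```

move_arm(deltas=[0.42,-0.86,0.4,0,0,0,0,0.42,-0.86,0.4,0,0,0,0,0.42,-0.86,0.4,0,0,0,0,0.42,-0.86,0.4,0,0,0,0,0.42,-0.86,0.4,0,0,0,0,0,0,0.5,0,0,0,0,0,0,0.5,0,0,0,0,0,0,0,0,0,0,0,0,0,0,0,0,0,0])

```text
time_s: 2.77
tcp_pos: [0.5586, 0.2693, 0.1241]
tool_rot: [0.001, 1.0, 0.022, -0.002]
ft_force: [-0.3, 0.6, 0.6]
grip_width: 0.0004
```

```bash
python3 -c "
from h import *
togo([.5605,.2775,.082])
for n in('top','side'):
    p,d=eyes.get_image(n)
    r=(180,140,300,260) if n=='top' else (170,150,350,310)
    cv2.imwrite(f'pics/a_{n}.png',cv2.resize(p[r[1]:r[3],r[0]:r[2]],None,fx=3.7,fy=3.7,interpolation=cv2.INTER_CUBIC))
"
```

```text
t 2.77 tcp [0.5586 0.2693 0.1241] yaw 2.51 tilt z [-0.0035 -0.0016 -1.    ] F [-0.3  0.6  0.6] w 0.0004
shift units [ 0.06 -0.2   1.05]
```

View pics/a_side.png

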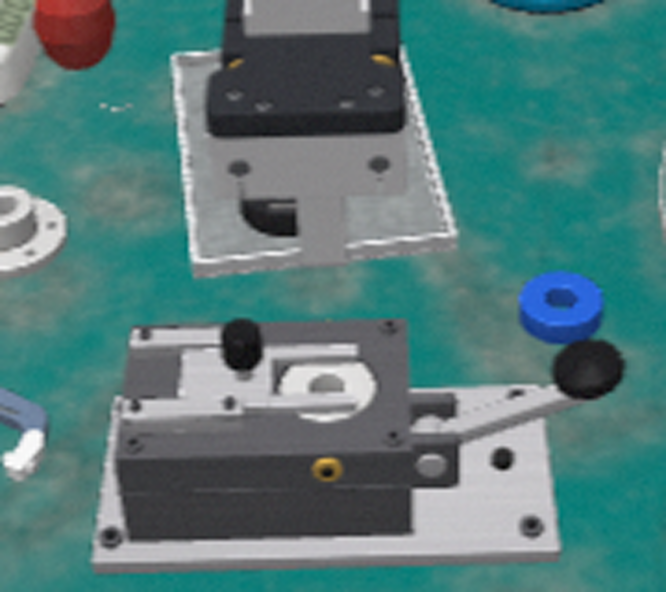

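The side view shows the closed fingertips at about full-picture (258,221), above and behind the ring, with nest and keeper unmoved. I'll check this against the projected TCP.

```bash
python3 -c "
from h import *
print(proj('side',[.5586,.2693,.1241]))
togo([.5635,.2785,.083])"
```

```text
[258.29565634 220.61860653]
t 2.87 tcp [0.5603 0.2697 0.1266] yaw 2.48 tilt z [ 1.6e-03  3.0e-04 -1.0e+00] F [ 0.5 -0.   0.3] w 0.0006
shift units [ 0.09 -0.22  1.09]
```

move_arm(deltas=[0.04,-0.11,0.3,0,0,0,0,0.04,-0.11,0.4,0,0,0,0,0,0,0.38,0,0,0,0,0,0,0,0,0,0,0,0,0,0,0,0,0,0])

```text
time_s: 3.28
tcp_pos: [0.5623, 0.2789, 0.0821]
tool_rot: [0.0, 1.0, 0.022, -0.0]
ft_force: [0.5, -0.1, 0.4]
grip_width: 0.0006
```

```bash
python3 -c "
from h import *
togo([.6115,.2805,.083])
p,d=eyes.get_image('side')
cv2.imwrite(f'pics/b_side.png',cv2.resize(p[150:310,170:350],None,fx=3.7,fy=3.7,interpolation=cv2.INTER_CUBIC))
"
```

```text
t 3.28 tcp [0.5623 0.2789 0.0821] yaw 2.5 tilt z [-6.e-04 -3.e-04 -1.e+00] F [ 0.5 -0.1  0.4] w 0.0006
shift units [ 1.23  0.01 -0.02]
```

View pics/b_side.png

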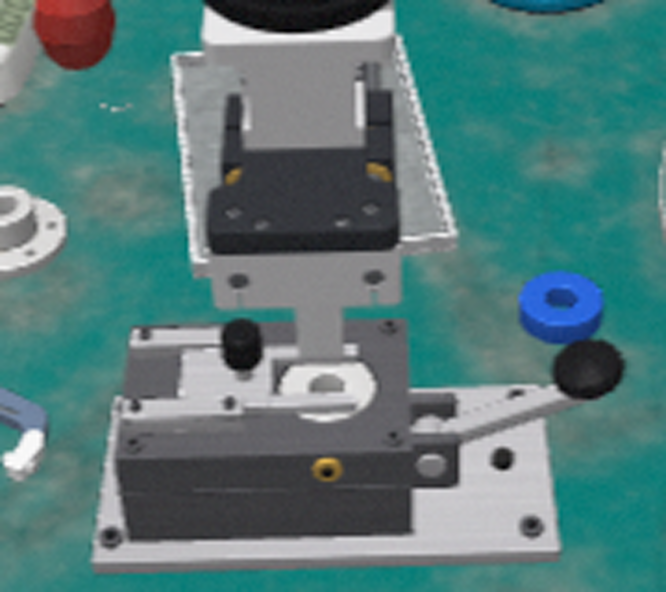

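The fingers stand between ring and knob at (320,360) in the crop, at knob height, with the knob at (242,345). Pushing now.

move_arm(deltas=[0.2,0,0,0,0,0,0,0.2,0,0,0,0,0,0,0.2,0,0,0,0,0,0,0.2,0,0,0,0,0,0,0.2,0,0,0,0,0,0,0.2,0,0,0,0,0,0,0,0,0,0,0,0,0])

```text
time_s: 3.92
tcp_pos: [0.6128, 0.2813, 0.0821]
tool_rot: [-0.0, 1.0, 0.022, 0.001]
ft_force: [0.2, -0.1, 0.4]
grip_width: 0.0005
```

move_arm(deltas=[0.05,0,0,0,0,0,0,0,0,0,0,0,0,0])

```text
time_s: 4.08
tcp_pos: [0.613, 0.2814, 0.0819]
tool_rot: [0.0, 1.0, 0.022, 0.0]
ft_force: [-0.5, -0.1, 0.7]
grip_width: 0.0003
```

move_arm(deltas=[0.05,0,0,0,0,0,0,0,0,0,0,0,0,0])

```text
time_s: 4.25
tcp_pos: [0.614, 0.2815, 0.082]
tool_rot: [0.0, 1.0, 0.022, -0.0]
ft_force: [-0.7, 0.0, -0.4]
grip_width: 0.0006
```

```bash
cat >> h.py <<'E'
def snap(tag,side=(170,150,350,310),top=(180,140,300,260),f=3.7):
    for n,r in(('side',side),('top',top)):
        if r is None: continue
        p,d=eyes.get_image(n); np.save(f'pics/{tag}_{n}.npy',d); cv2.imwrite(f'pics/{tag}_{n}_full.png',p)
        cv2.imwrite(f'pics/{tag}_{n}.png',cv2.resize(p[r[1]:r[3],r[0]:r[2]],None,fx=f,fy=f,interpolation=cv2.INTER_CUBIC))
E
python3 -c "
from h import *
snap('c',top=None)
togo([.6165,.2815,.083])
"
```

```text
t 4.3 tcp [0.614  0.2814 0.082 ] yaw 2.53 tilt z [-7.e-04 -2.e-04 -1.e+00] F [-2.  -0.5 -0.9] w 0.0005
shift units [ 0.06  0.   -0.02]
```

View pics/c_side.png

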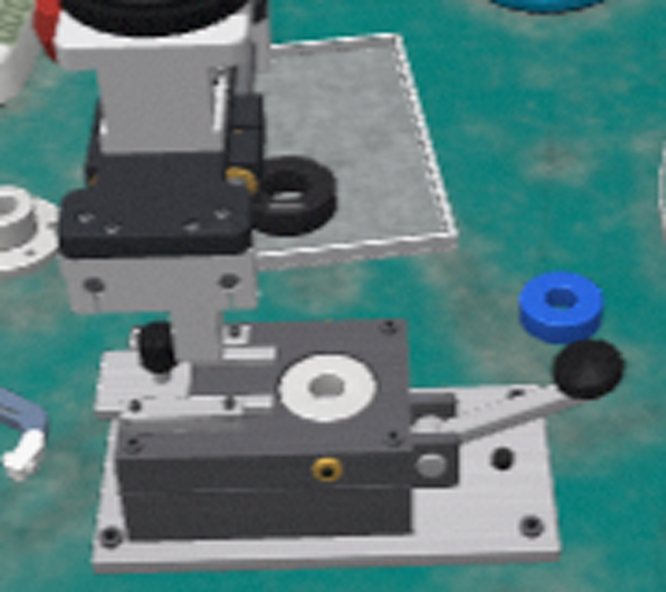

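The keeper knob has moved from (242,345) to (156,347) in the crop, roughly 36 mm, and the whole ring is exposed. I'll keep pushing until I feel the stop.

move_arm(deltas=[0.05,0,0,0,0,0,0,0,0,0,0,0,0,0,0,0,0,0,0,0,0])

```text
time_s: 4.55
tcp_pos: [0.6145, 0.2815, 0.082]
tool_rot: [0.0, 1.0, 0.022, -0.002]
ft_force: [-5.3, 0.3, 1.9]
grip_width: 0.0006
```

move_arm(deltas=[0.05,0,0,0,0,0,0,0,0,0,0,0,0,0,0,0,0,0,0,0,0])

```text
time_s: 4.8
tcp_pos: [0.6146, 0.2815, 0.0819]
tool_rot: [0.0, 1.0, 0.022, -0.004]
ft_force: [-7.6, -0.6, 4.2]
grip_width: 0.0003
```

move_arm(deltas=[-0.2,0,0,0,0,0,0,-0.4,0,0,0,0,0,0,-0.6,0,-0.5,0,0,0,0,-0.9,0,-0.2,0,0,0,0,-0.9,0,0,0,0,0,0,-0.9,0,0,0,0,0,0,0,0,0,0,0,0,0,0,0,0,0,0,0,0])

```text
time_s: 5.47
tcp_pos: [0.4619, 0.2749, 0.111]
tool_rot: [-0.0, 1.0, 0.023, 0.002]
ft_force: [-0.7, -0.1, 0.2]
grip_width: 0.0006
```

```bash
python3 -c "
from h import *
snap('d')
togo([.4485,.2726,.083])
"
```

```text
t 5.57 tcp [0.4647 0.2754 0.1111] yaw 2.54 tilt z [ 0.0044  0.0011 -1.    ] F [-1.   0.4  1.2] w 0.0004
shift units [-0.41  0.05  0.7 ]
```

View pics/d_side.png

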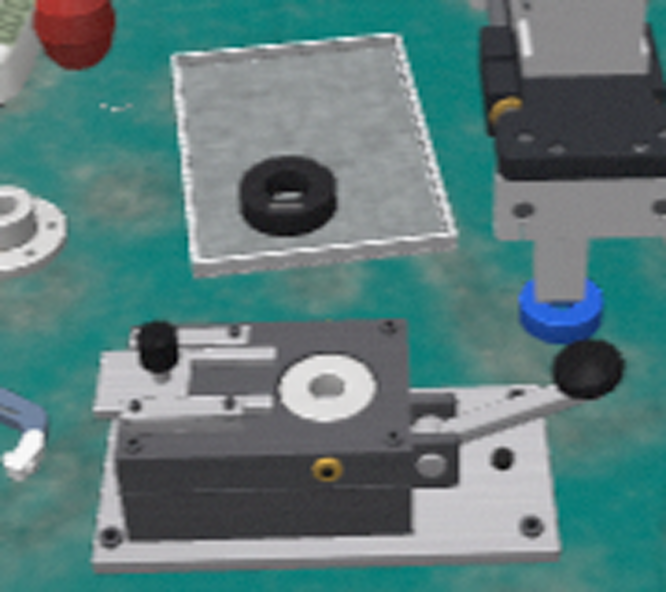

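View pics/d_top.png

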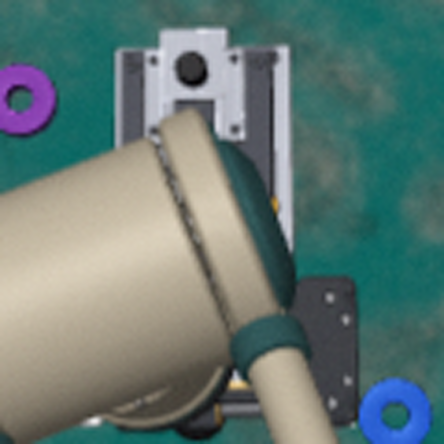

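Keeper knob at (158,346) in the side crop, ring fully exposed. The lever knob is still up at (587,367) and the fingers are just short of it.

move_arm(deltas=[-0.2,0.02,0.1,0,0,0,0,-0.2,0.02,0.3,0,0,0,0,0,0,0.3,0,0,0,0,0,0,0,0,0,0,0,0,0,0,0,0,0,0])

```text
time_s: 5.98
tcp_pos: [0.447, 0.2723, 0.0815]
tool_rot: [0.0, 1.0, 0.022, -0.0]
ft_force: [1.0, 0.1, 0.1]
grip_width: 0.0004
```

```bash
python3 -c "
from h import *
snap('e',top=None)
togo([.4485,.2726,.078])
"
```

```text
t 6.03 tcp [0.4476 0.2726 0.0821] yaw 2.49 tilt z [ 4.e-04 -0.e+00 -1.e+00] F [-0.2 -0.2 -0.1] w 0.0007
shift units [0.02 0.   0.1 ]
```

View pics/e_side.png

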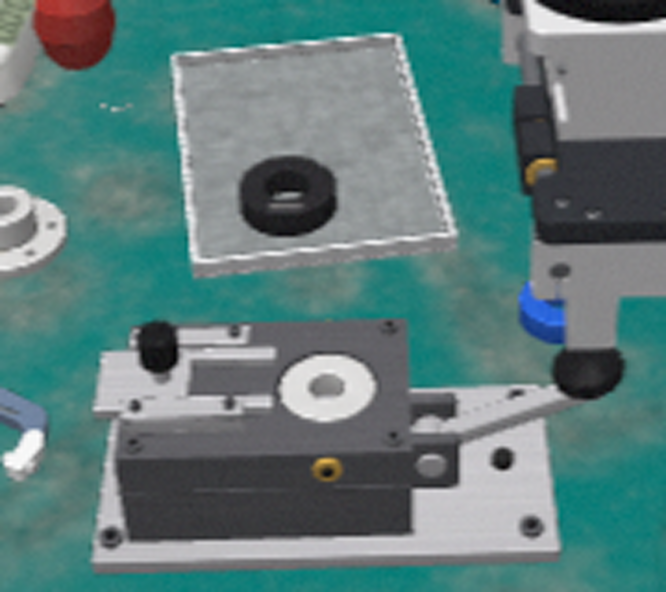

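The fingers are centred over the lever knob at (588,352) in the crop. Pressing along the arc.

move_arm(deltas=[0,0,0.08,0,0,0,0,-0.05,0,0.07,0,0,0,0,-0.05,0,0.07,0,0,0,0,-0.05,0,0.07,0,0,0,0,-0.04,0,0.08,0,0,0,0,-0.04,0,0.08,0,0,0,0,-0.04,0,0.08,0,0,0,0,0,0,0,0,0,0,0])

```text
time_s: 6.7
tcp_pos: [0.4362, 0.2723, 0.0611]
tool_rot: [-0.0, 1.0, 0.022, 0.001]
ft_force: [1.9, -0.1, 3.7]
grip_width: 0.0005
```

```bash
python3 -c "
from h import *
snap('f',top=None)
togo([.4485,.2726,.078])
"
```

```text
t 6.75 tcp [0.4361 0.2722 0.0611] yaw 2.52 tilt z [ 8.e-04  5.e-04 -1.e+00] F [1.7 0.5 2.3] w 0.0006
shift units [ 0.31  0.   -0.42]
```

View pics/f_side.png

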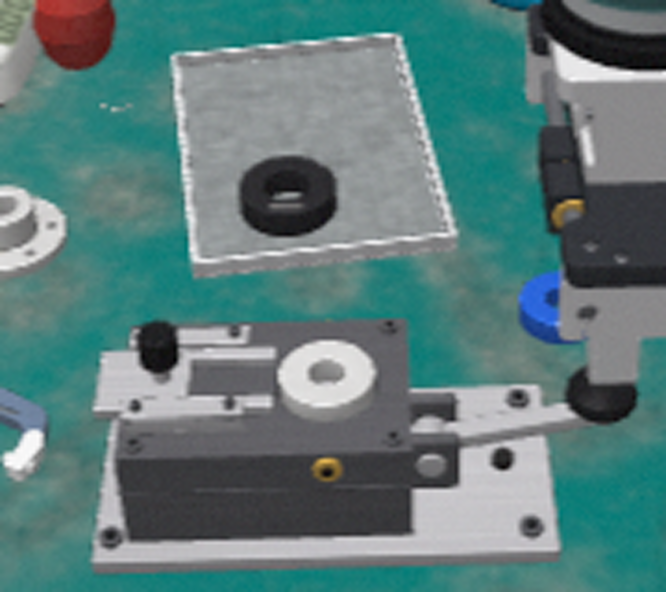

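The lever knob has gone down to (601,392) in the crop and the ring is rising, with its side wall visible at (327,400). Continuing.

move_arm(deltas=[-0.03,0,0.08,0,0,0,0,-0.03,0,0.08,0,0,0,0,-0.03,0,0.08,0,0,0,0,-0.02,0,0.08,0,0,0,0,-0.02,0,0.08,0,0,0,0,0,0,0,0,0,0,0,0,0,0,0,0,0,0])

```text
time_s: 7.33
tcp_pos: [0.4293, 0.2713, 0.0443]
tool_rot: [0.001, 1.0, 0.022, -0.001]
ft_force: [0.1, 0.7, 0.8]
grip_width: 0.0005
```

move_arm(deltas=[-0.02,0,0.06,0,0,0,0,0,0,0.05,0,0,0,0,0,0,0,0,0,0,0,0,0,0,0,0,0,0])

```text
time_s: 7.67
tcp_pos: [0.4288, 0.2714, 0.0408]
tool_rot: [0.0, 1.0, 0.022, -0.001]
ft_force: [-1.0, -1.6, 7.5]
grip_width: 0.0004
```

move_arm(deltas=[0,0,0.05,0,0,0,0,0,0,0,0,0,0,0,0,0,0,0,0,0,0])

```text
time_s: 7.92
tcp_pos: [0.4289, 0.2714, 0.0404]
tool_rot: [0.0, 1.0, 0.022, -0.001]
ft_force: [-4.4, -2.1, 18.9]
grip_width: 0.0006
```

```bash
python3 -c "
from h import *
snap('g',top=None)
togo([.4485,.2726,.078])
"
```

```text
t 7.97 tcp [0.4289 0.2714 0.0404] yaw 2.53 tilt z [-1.e-03 -6.e-04 -1.e+00] F [-4.7 -2.2 18.9] w 0.0004
shift units [ 0.49 -0.01 -0.94]
```

View pics/g_side.png

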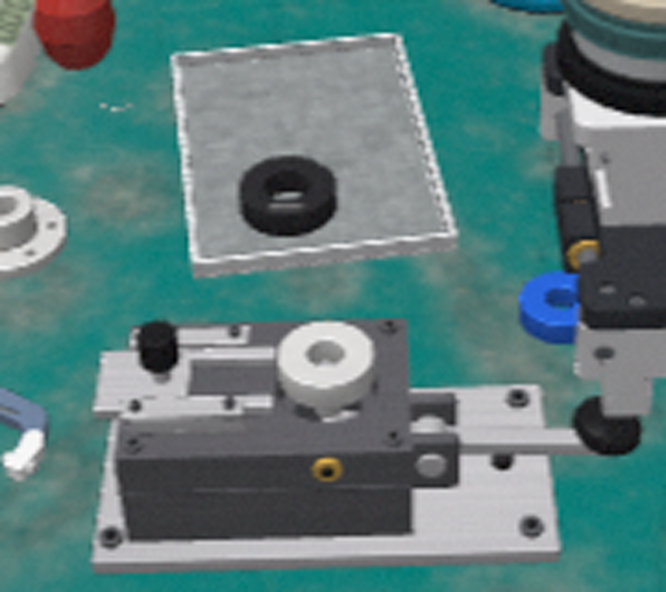

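The ring stands proud on the rod at (326,360) in the crop and the lever arm is level and down. Lifting off and opening, then measuring the ring.

move_arm(deltas=[0,0,-0.2,0,0,0,0,0,0,-0.6,0,0,0,0,0,0,-0.9,0,0,0,72,0,0,-0.9,0,0,0,72,0,0,-0.6,0,0,0,72,0,0,0,0,0,0,72,0,0,0,0,0,0,72], newtons=20)

```text
time_s: 8.55
tcp_pos: [0.4298, 0.2718, 0.1672]
tool_rot: [-0.0, 1.0, 0.022, 0.001]
ft_force: [0.1, -0.5, 0.1]
grip_width: 0.0305
```

```bash
python3 -c "
from h import *
snap('i')
togo([.5605,.2775,.16])
p=cv2.imread('pics/i_side_full.png').astype(int)
x0,y0,x1,y1=240,232,276,266
m=(p[y0:y1,x0:x1].min(2)>150).astype(np.uint8)
k,l,st,ce=cv2.connectedComponentsWithStats(m); i=1+np.argmax(st[1:,4]); print(st[i]+[x0,y0,0,0,0])
ch=p[y0:y1,x0:x1].min(2)
print('\n'.join(' '.join('%3d'%v for v in r) for r in ch[::2]))
D=np.load('pics/i_side.npy')
P=np.array([dep('side',u,v,D) for u in range(240,276) for v in range(232,262)])
t=P[np.abs(P[:,2]-.082)<.002]; print(len(t),'mid',(t.min(0)+t.max(0))/2,t.mean(0),t.min(0),t.max(0))
"
```

```text
t 8.65 tcp [0.4283 0.2711 0.1649] yaw 2.52 tilt z [-0.0035 -0.0016 -1.    ] F [-0.4  0.1  0.1] w 0.0384
shift units [ 3.31 -0.02  0.11]
[240 237  31  19 359]
 33  30  40  42  46  54  58  65  71  73  76  74  74  83  98  99  94  88  84  81  76  74  70  72  69  58  52  49  51  56  57  46  36  29  29  38
 32  34  27  25  30  31  37  41  47  47  48  55  60  70  81  83  80  74  68  61  55  54  47  43  41  31  26  27  27  30  30  29  32  24  25  30
 29  26  26  31  39  41  45  47  43  45  46  48  50  53  63  65  67  74 103  91  65  60  58  74  80  80  79  74  75  75  74  73  88  94  83  78
 97  97  96  96  96  95  98  95  95  97 137 199 218 216 220 220 221 220 220 218 217 218 218 215 217 196 126  88  96  95  96  98  80  85  83  67
 99  95  98  94  97 100  96 136 198 222 222 222 221 222 222 220 221 222 222 223 222 223 223 221 222 221 220 215 174 121 100  99  96  87  83  80
 97  96  95  99  96 111 189 222 222 223 222 221 222 224 219 187 159 153 158 167 197 223 225 223 222 222 220 219 219 228 173  95  99  96  96  96
189 191 191 195 149 183 220 220 219 222 221 221 213 156 115 124 131 135 135 14
[... 953 characters left out ...]
  89  95  94 104 127 130 128 129 128 127 124 122 123 120 122 121 117 119 119 109  82  79  92  94  94  96  96  94  94  96
118 124 133 113  93  96  95  89  93  83  64  57  62  63  72 106 117 113 112  96  94 105  86  65  58  53  56  67  91  96  93  96 100  96  95  96
 97  97  95  97  95  98  97  95  96  94  78  65  58  56  56  61  92 114 116 108 126 150 172 179 157 139 117  98  97 100  96  99  97  96  97  97
 99  99  99  99  99  98  99  95 100  95  99  99  97  96  95  99  96 103 113 113 105 101 102 101  99 100  96  97  98  97  98  99  96  99  97  99
161 mid [0.56204279 0.2788397  0.08155379] [0.56158053 0.27855028 0.08075963] [0.54269199 0.2589796  0.08000351] [0.5813936  0.2986998  0.08310406]
```

View pics/i_side.png

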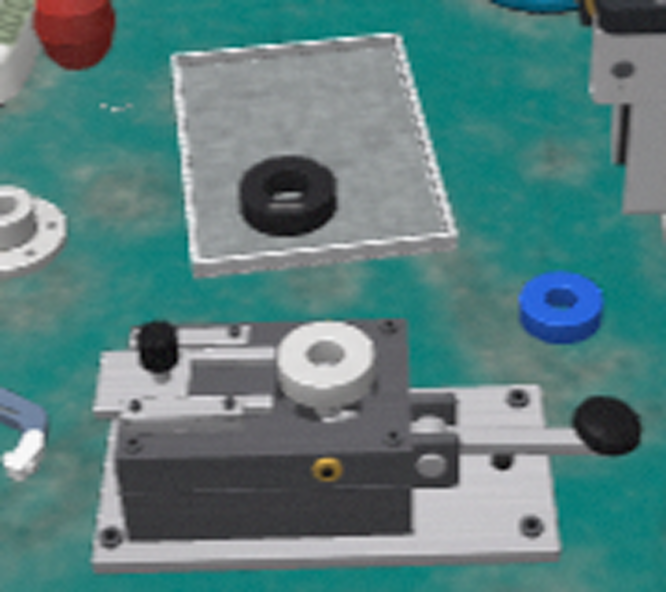

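The lever stays down (knob at (606,424)) and the ring sits level on the rod, centre about (0.561, 0.278), top z about 0.082 as expected.

move_arm(deltas=[0.85,0,0,0,0,0,72,0.9,0,0,0,0,0,72,0.9,0,0,0,0,0,72,0.7,0,0,0,0,0,72,0,0,0.5,0,0,0,72,0,0,0,0,0,0,72,0,0,0,0,0,0,72])

```text
time_s: 9.23
tcp_pos: [0.5612, 0.2767, 0.1431]
tool_rot: [0.001, 1.0, 0.022, -0.004]
ft_force: [-0.6, 0.0, -0.2]
grip_width: 0.0719
```

```bash
python3 -c "
from h import *
togo([.561,.278,.0695])
"
```

```text
t 9.23 tcp [0.5612 0.2767 0.1431] yaw 2.5 tilt z [-0.008  -0.0028 -1.    ] F [-0.6  0.  -0.2] w 0.0719
shift units [ 0.01 -0.04  1.84]
```

move_arm(deltas=[0,0,0.5,0,0,0,72,0,-0.03,0.5,0,0,0,72,0,0,0.4,0,0,0,72,0,0,0,0,0,0,72,0,0,0,0,0,0,72])

```text
time_s: 9.65
tcp_pos: [0.562, 0.2787, 0.0902]
tool_rot: [0.0, 1.0, 0.022, -0.001]
ft_force: [0.3, -0.4, -0.5]
grip_width: 0.0722
```

```bash
python3 -c "
from h import *
snap('j',top=None)
togo([.561,.278,.0695])
"
```

```text
t 9.7 tcp [0.5632 0.279  0.0914] yaw 2.55 tilt z [ 1.e-04 -0.e+00 -1.e+00] F [0.6 1.  0.1] w 0.0723
shift units [-0.06  0.02  0.55]
```

View pics/j_side.png

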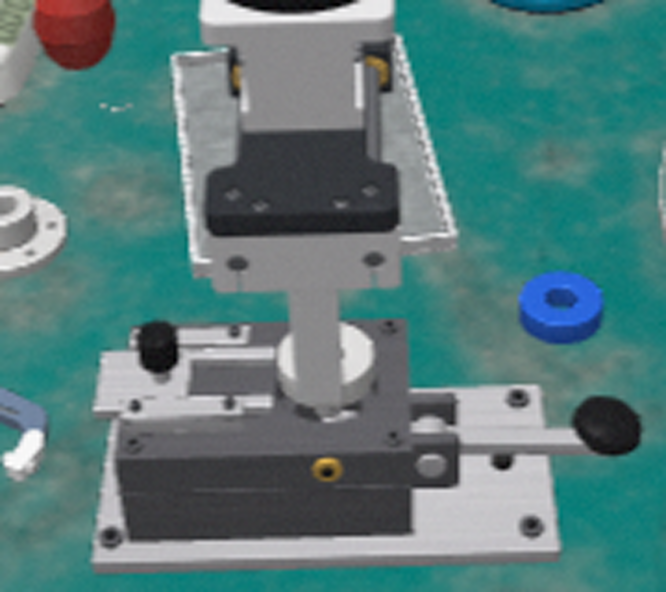

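The fingers straddle the ring, the near one at (318,380) in the crop, about 2 mm too far in +x. I'll correct that and descend.

move_arm(deltas=[-0.05,0.02,0.2,0,0,0,72,0,0,0.2,0,0,0,72,0,0,0.14,0,0,0,72,0,0,0,0,0,0,72,0,0,0,0,0,0,72])

```text
time_s: 10.12
tcp_pos: [0.5614, 0.2778, 0.0686]
tool_rot: [0.0, 1.0, 0.022, -0.0]
ft_force: [0.9, -0.2, 0.6]
grip_width: 0.0718
```

```bash
python3 -c "
from h import *
togo([.561,.278,.0695])
"
```

```text
t 10.12 tcp [0.5614 0.2778 0.0686] yaw 2.52 tilt z [-9.e-04 -4.e-04 -1.e+00] F [ 0.9 -0.2  0.6] w 0.0718
shift units [-0.01 -0.01 -0.02]
```

move_arm(deltas=[0,0,-0.03,0,0,0,60,0,0,0,0,0,0,52,0,0,0,0,0,0,48,0,0,0,0,0,0,45,0,0,0,0,0,0,38,0,0,0,0,0,0,38,0,0,0,0,0,0,38,0,0,0,0,0,0,38], newtons=18)

```text
time_s: 10.78
tcp_pos: [0.5618, 0.2781, 0.0704]
tool_rot: [-0.0, 1.0, 0.022, 0.0]
ft_force: [-0.3, 0.3, 0.9]
grip_width: 0.0408
```

```bash
python3 -c "
from h import *
snap('k',top=None)
togo([.561,.278,.0695])
"
```

```text
t 10.83 tcp [0.5618 0.2781 0.0704] yaw 2.52 tilt z [ 4.e-04  2.e-04 -1.e+00] F [-0.2 -0.4  1.7] w 0.0412
shift units [-0.02  0.    0.02]
```

View pics/k_side.png

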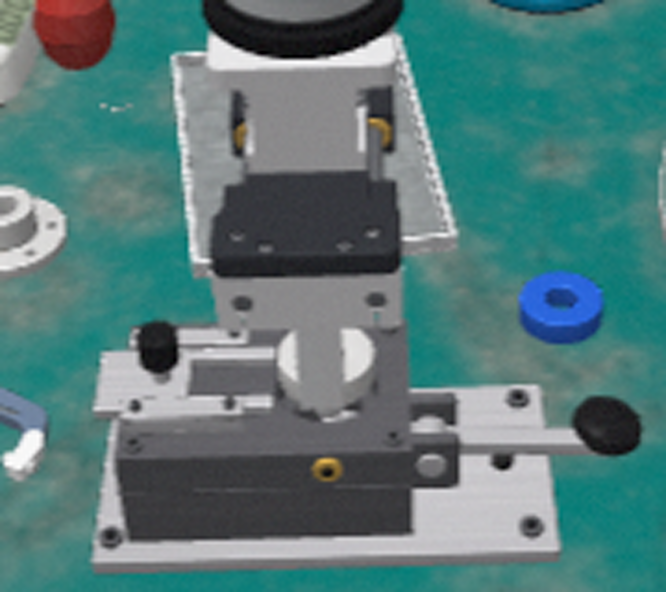

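The fingers hold the ring, opening 41 mm against its 42 mm, at (326,365) in the crop. Lifting and carrying.

move_arm(deltas=[0,0,-0.2,0,0,0,38,0,0,-0.4,0,0,0,38,0,0,-0.6,0,0,0,38,0,0,-0.6,0,0,0,38,0.05,0.4,0,0,0,0,38,0.06,0.7,0,0,0,0,38,0.06,0.8,0,0,0,0,38,0.06,0.8,0,0,0,0,38,0.06,0.8,0,0,0,0,38,0.06,0.8,0,0,0,0,38,0.06,0.8,0,0,0,0,38,0.06,0.8,0,0,0,0,38])

```text
time_s: 11.83
tcp_pos: [0.5905, 0.0414, 0.1425]
tool_rot: [0.0, 1.0, 0.022, -0.0]
ft_force: [-0.2, 1.3, -1.2]
grip_width: 0.0408
```

```bash
python3 -c "
from h import *
snap('l',top=None,side=(170,60,370,220))
togo([.598,-.025,.03])
"
```

```text
t 11.88 tcp [0.5917 0.0348 0.1425] yaw 2.37 tilt z [ 7.0e-04 -6.8e-03 -1.0e+00] F [ 0.2 -3.4 -1.5] w 0.0408
shift units [0.09 1.48 2.82]
```

View pics/l_side_full.png

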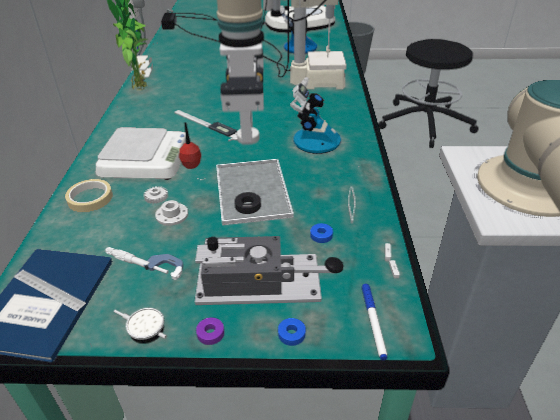

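The ring is held at about (246,136), clear of the scene, and the nest is empty with the rod up. On to the tray's free half.

move_arm(deltas=[0.05,0.6,0,0,0,0,38,0.04,0.6,0,0,0,0,38,0,0.15,0.3,0,0,0,38,0,0,0.6,0,0,0,38,0,0,0.7,0,0,0,38,0,0,0.6,0,0,0,38,0,0,0.3,0,0,0,38,0,0,0,0,0,0,38,0,0,0,0,0,0,38])

```text
time_s: 12.63
tcp_pos: [0.5964, -0.0107, 0.0419]
tool_rot: [-0.0, 1.0, 0.022, -0.001]
ft_force: [-0.4, 0.0, -1.2]
grip_width: 0.0406
```

```bash
python3 -c "
from h import *
snap('m',top=None,side=(190,70,370,230))
togo([.598,-.025,.0085])
"
```

```text
t 12.68 tcp [ 0.5974 -0.0108  0.043 ] yaw 2.53 tilt z [ 9.e-04 -3.e-04 -1.e+00] F [ 0.  -0.5 -1.9] w 0.0408
shift units [-0.    0.36  0.86]
```

View pics/m_side.png

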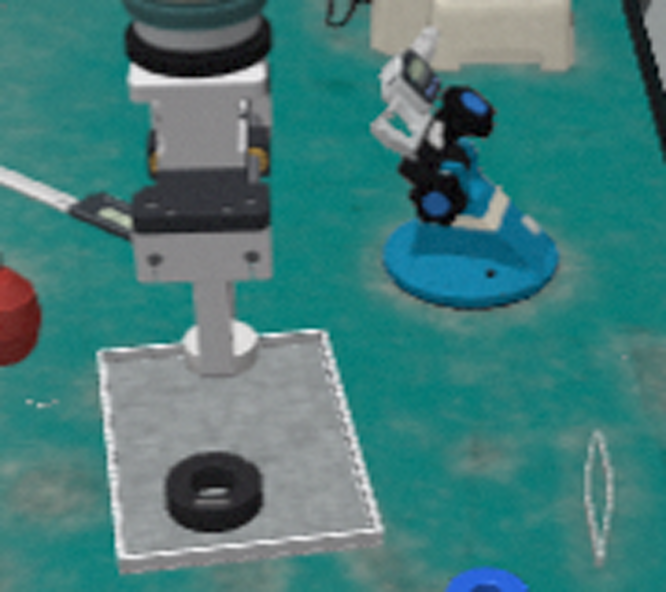

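The ring hangs level over the tray's far half at (220,345) in the crop. I'll lower it slowly at y ≈ -0.018, which keeps both fingers clear of the wall and the large ring.

move_arm(deltas=[0,0.18,0.2,0,0,0,38,0,0,0.3,0,0,0,38,0,0,0.2,0,0,0,38,0,0,0,0,0,0,38,0,0,0,0,0,0,38])

```text
time_s: 13.1
tcp_pos: [0.597, -0.0182, 0.0142]
tool_rot: [0.0, 1.0, 0.022, -0.0]
ft_force: [0.0, 0.5, -1.2]
grip_width: 0.0411
```

move_arm(deltas=[0,0,0.04,0,0,0,38,0,0,0.02,0,0,0,38,0,0,0,0,0,0,38,0,0,0,0,0,0,38])

```text
time_s: 13.43
tcp_pos: [0.5974, -0.018, 0.0122]
tool_rot: [0.0, 1.0, 0.022, 0.0]
ft_force: [-0.6, -0.3, -1.3]
grip_width: 0.0409
```

```bash
python3 -c "
from h import *
togo([.598,-.018,.0075])
"
```

```text
t 13.43 tcp [ 0.5974 -0.018   0.0122] yaw 2.53 tilt z [ 6.e-04 -2.e-04 -1.e+00] F [-0.6 -0.3 -1.3] w 0.0409
shift units [0.02 0.   0.12]
```

move_arm(deltas=[0,0,0.02,0,0,0,38,0,0,0.02,0,0,0,38,0,0,0.02,0,0,0,38,0,0,0.02,0,0,0,38,0,0,0,0,0,0,38,0,0,0,0,0,0,38,0,0,0,0,0,0,38])

```text
time_s: 14.02
tcp_pos: [0.5971, -0.018, 0.0086]
tool_rot: [0.0, 1.0, 0.022, -0.0]
ft_force: [-0.1, -0.4, -1.0]
grip_width: 0.0404
```

move_arm(deltas=[0,0,0.015,0,0,0,38,0,0,0,0,0,0,38,0,0,0,0,0,0,38])

```text
time_s: 14.27
tcp_pos: [0.5971, -0.018, 0.0081]
tool_rot: [0.0, 1.0, 0.022, -0.0]
ft_force: [-0.1, 0.8, -0.8]
grip_width: 0.0405
```

move_arm(deltas=[0,0,0.015,0,0,0,38,0,0,0,0,0,0,38,0,0,0,0,0,0,38])

```text
time_s: 14.52
tcp_pos: [0.5972, -0.018, 0.0075]
tool_rot: [0.0, 1.0, 0.022, 0.0]
ft_force: [-0.4, -0.9, -1.7]
grip_width: 0.0409
```

move_arm(deltas=[0,0,0.015,0,0,0,38,0,0,0,0,0,0,38,0,0,0,0,0,0,38])

```text
time_s: 14.77
tcp_pos: [0.5972, -0.018, 0.0074]
tool_rot: [0.0, 1.0, 0.022, 0.0]
ft_force: [-1.6, -0.4, 3.9]
grip_width: 0.0408
```

move_arm(deltas=[0,0,0.01,0,0,0,38,0,0,0,0,0,0,38,0,0,0,0,0,0,38])

```text
time_s: 15.02
tcp_pos: [0.5972, -0.018, 0.0074]
tool_rot: [0.0, 1.0, 0.022, 0.0]
ft_force: [-2.9, 0.6, 7.0]
grip_width: 0.0407
```

```bash
python3 -c "
from h import *
snap('n',top=None,side=(190,90,310,220),f=4.5)
togo([.598,-.018,.0075])
"
```

```text
t 15.07 tcp [ 0.5972 -0.018   0.0074] yaw 2.52 tilt z [ 5.e-04 -2.e-04 -1.e+00] F [-1.3 -0.8  7.3] w 0.0406
shift units [ 0.02  0.   -0.  ]
```

View pics/n_side.png

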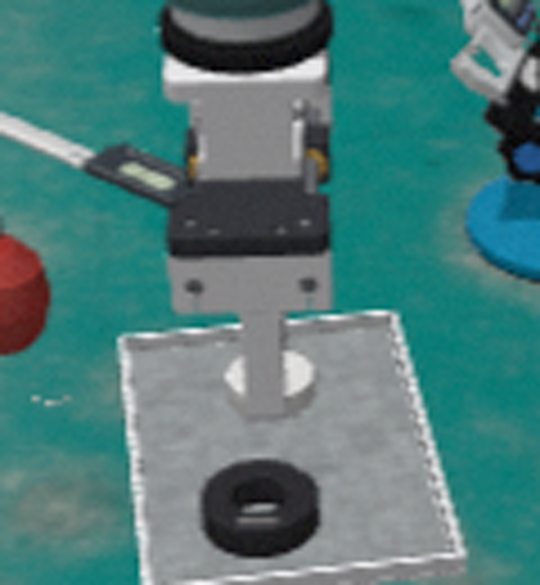

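Contact came at the predicted height (TCP z 0.0074, 4 to 7 N); the ring sits flat on the felt at (268,380) in the crop. I'll relieve the pressure, open and lift straight up.

move_arm(deltas=[0,0,-0.02,0,0,0,38,0,0,0,0,0,0,42,0,0,0,0,0,0,46,0,0,0,0,0,0,52,0,0,0,0,0,0,52,0,0,0,0,0,0,52,0,0,-0.1,0,0,0,52,0,0,-0.3,0,0,0,52,0,0,-0.7,0,0,0,52,0,0,-0.9,0,0,0,52,0,0,-0.9,0,0,0,52,0,0,-0.5,0,0,0,52])

```text
time_s: 16.07
tcp_pos: [0.599, -0.0182, 0.1477]
tool_rot: [0.001, 1.0, 0.022, 0.003]
ft_force: [-0.4, -0.2, 0.4]
grip_width: 0.0519
```

```bash
python3 -c "
from h import *
snap('o',top=None)
togo([.45,.0,.2])
"
```

```text
t 16.12 tcp [ 0.6011 -0.0185  0.1508] yaw 2.53 tilt z [ 0.012  -0.0018 -0.9999] F [ 1.7 -0.5  2. ] w 0.0518
shift units [-3.74 -0.62 -1.28]
```

View pics/o_side_full.png

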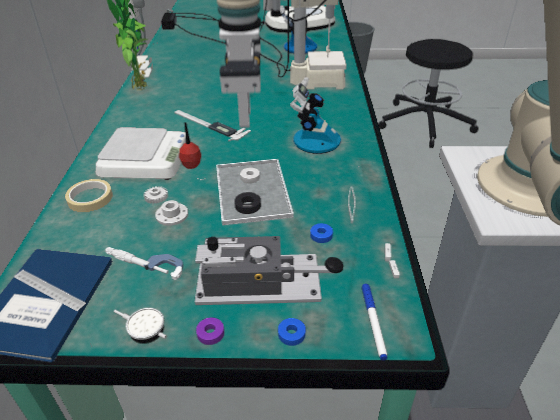

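move_arm(deltas=[-0.5,0,-0.5,0,0,0,52,-0.8,0.2,-0.3,0,0,0,52,-0.8,0.4,-0.3,0,0,0,52,-0.8,0.5,0,0,0,0,52,-0.8,0.5,0,0,0,0,52,-0.8,0.5,0,0,0,0,52,-0.5,0.5,0,0,0,0,52,0,0,0,0,0,0,52,0,0,0,0,0,0,52,0,0,0,0,0,0,52])

```text
time_s: 16.95
tcp_pos: [0.4024, -0.1305, 0.1874]
tool_rot: [-0.0, 1.0, 0.022, 0.001]
ft_force: [-0.5, -0.4, -0.0]
grip_width: 0.052
```

```bash
python3 -c "
from h import *
snap('q',side=(190,140,370,300),top=(170,140,410,270),f=3.3)
togo([.45,.0,.2])
t=cv2.imread('pics/q_top_full.png').astype(int); s=cv2.imread('pics/q_side_full.png').astype(int)
def blob(img,roi,m):
    x0,y0,x1,y1=roi; m=m(img[y0:y1,x0:x1]).astype(np.uint8)
    k,l,st,ce=cv2.connectedComponentsWithStats(m); i=1+np.argmax(st[1:,4]); return ce[i]+[x0,y0]
b=blob(t,(310,170,345,202),lambda a:a.max(2)<60); print('large',b,onz('top',*b,.013))
b=blob(t,(350,165,398,215),lambda a:a.min(2)>190); print('ring',b,onz('top',*b,.019))
D=np.load('pics/q_side.npy')
P=np.array([dep('side',u,v,D) for u in range(240,262) for v in range(166,184)]);t2=P[P[:,2]>.0165];print('ring top z',len(t2),t2.min(0),t2.max(0),t2.mean(0))
A=np.c_[t2[:,:2],np.ones(len(t2))];print('tilt',np.linalg.lstsq(A,t2[:,2],rcond=None)[0])
D=np.load('pics/q_top.npy')
for roi,zz in(((226,244,160,180),.085),((224,242,245,270),.03)):
    P=np.array([dep('top',u,v,D) for u in range(*roi[:2]) for v in range(*roi[2:]) if D[v,u]>0]); m=P[:,2]>zz; print(m.sum(),P[m].mean(0),P[m].max(0))
"
```

```text
t 17.05 tcp [ 0.4028 -0.1301  0.1872] yaw 2.58 tilt z [ 4.e-04  3.e-04 -1.e+00] F [-0.2 -0.5 -0.2] w 0.0521
shift units [ 1.33 -3.2  -0.32]
large [327.49142857 186.08285714] [0.59540505 0.07814895 0.013     ]
ring [372.44036697 185.88073394] [ 0.5974426  -0.01862687  0.019     ]
ring top z 98 [ 0.50893444 -0.03629431  0.01650582] [0.61746309 0.84250917 0.60880735] [0.59603734 0.00069587 0.02963365]
tilt [-0.07030498  0.67509352  0.07106826]
27 [0.62653885 0.28069485 0.09369486] [0.62950533 0.28901818 0.09982432]
191 [0.43860256 0.27235626 0.03925093] [0.46209037 0.28733817 0.04682259]
```

View pics/q_side.png

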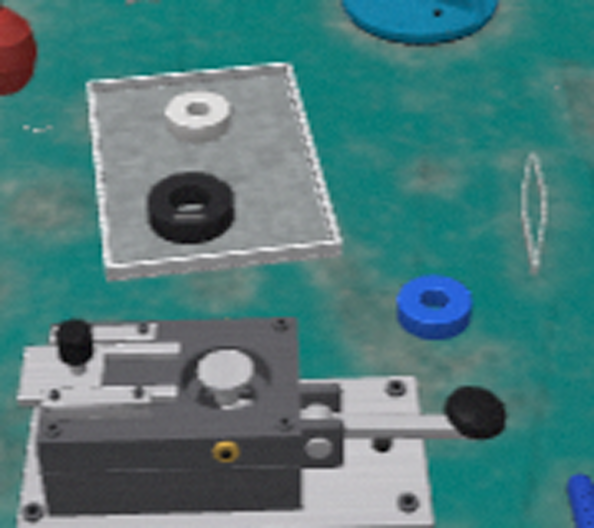

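View pics/q_top.png

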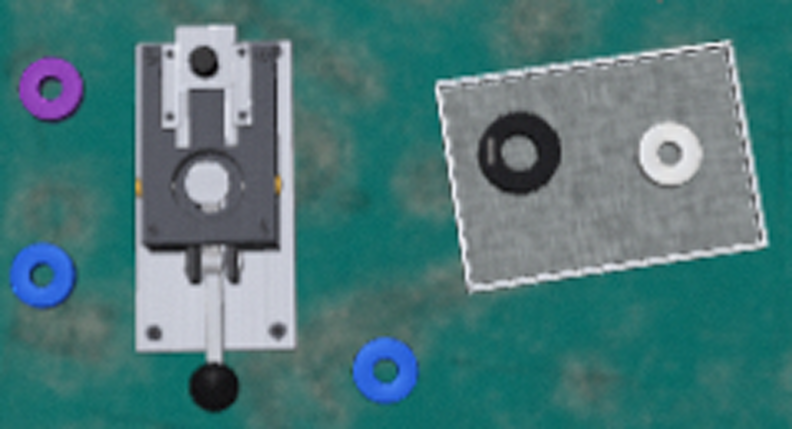

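The ring lies flat at (670,152) in the top crop, in the tray's free half. The large ring is unmoved at (519,152), the keeper is back and the lever is down. The tilt fit was spoiled by a no-reading depth pixel, so I'll redo it on the saved picture and then hand in.

```bash
python3 -c "
from h import *
D=np.load('pics/q_side.npy')
P=np.array([dep('side',u,v,D) for u in range(240,262) for v in range(166,184) if D[v,u]>0]);P=P[(P[:,2]>.0165)&(P[:,2]<.03)]
A=np.c_[P[:,:2]-P[:,:2].mean(0),np.ones(len(P))];print(len(P),'slopes,z',np.linalg.lstsq(A,P[:,2],rcond=None)[0])
from station import close_job
print(close_job())
"
```

```text
96 slopes,z [ 0.00348983 -0.0056511   0.01756753]
the job is handed in; nothing more can be done
None
```

The setting ring now lies flat in the free half of the tray, and I handed the job in at about 17 s of the 58 s allowed. I did the steps in the order asked:

1. **Hold-down:** I pushed it back until it hit its stop. The fingers stopped moving as the push force rose to about 8 N.
2. **Lever:** I pressed it along its arc to the stop, where it held at about 19 N. The knob stayed at z ≈ 40 mm and the ring stood up on the rod.
3. **Ring:** I gripped it across the nest's y, carried it to the tray and set it down. It touched the felt at the expected height with 4–7 N, and I eased off before opening the fingers.

**Last checks:**
- **Ring position:** its centre is at about (0.597, -0.019). The fitted slope of its top is under 0.006, so it lies flat. The fit put the top at z ≈ 17.6 mm instead of the 19 mm expected, which is within the 2 mm calibration tolerance.
- **Large ring:** it is within 0.3 mm of where it started.
- **Everything else:** the hold-down is still back, the lever is still down, and the three look-alikes are untouched. The gripper is clear of everything.

**Disagreements:**
- My first fit of the ring's tilt gave a nonsense value because of one pixel without a depth reading. I left that pixel out and the repeat gave the figures above.
- Depth readings put the hold-down's knob about 31 mm back. That figure is biased because few depth pixels fell on the knob. The stop contact and the roughly 36–38 mm shift in the pictures both point to fully back.

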